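Open the counterweighted lever press and push the mould out to drain

ROBOT

A 6-joint arm with a two-finger parallel gripper is mounted at the origin on the work surface; the furniture and walls round the work are solid. World frame = base frame: x ahead of the robot, y to its left, z up, the work surface at z = 0. Lengths are in m, angles in rad, forces in N, time in s.
With the tool pointing down it reaches from about 0.35 to 0.85 m from the base axis. Payload 8.1 kg.
Tool frame: the origin (TCP) lies midway between the tips of the shut fingers; the grasp point (between the pads) lies 19 mm behind it; z points along the fingers, y is the direction in which the jaws open and shut (so a half turn about z gives the same grasp; the last joint's range is limited). The gripper opens to 85 mm and grips with 20 to 120 N. Pads are 22 mm wide; open, the fingers measure 114 mm over their backs; the gripper's body (76 mm by 85 mm) begins 54 mm behind the grasp point. The pads swing forward as they close: fully open they stand 13 mm farther back than shut.
Start: joints at [-1.292, 0.13, 1.488, -0, 1.523, -0.085], TCP at [0.214, -0.561, 0.231] pointing down, gripper open.
Joint ranges: [-2.96, 2.96], [-0.89, 2.26], [0.02, 2.5], [-1.34, 4.48], [0, 2.73], [-2.66, 2.66]. Speed limits (rad/s): [2.39, 2.39, 2.79, 3.14, 3.14, 3.14].

INTERFACE

Orientations are given as a unit quaternion [w, x, y, z].
In Python, from station import robot gives the robot as it stands.
- The arm moves only by the tool jog_arm, never from a script. Its argument "deltas" is a list of rows, each a list of 7 numbers: the turn, a rotation vector about the tool's x, y, z scaled (see below), then the shift along the tool's x, y, z scaled (see below), then the opening, from -1 (shut) to 1 (fully open). A call has 1 to 20 rows; each row is the pose to reach, as a shift and turn from the pose commanded when the call began, along the tool's axes at that moment; what a row does not reach only later rows make up. The controller multiplies each number of a shift by 400 mm and each number of a turn by 45 degrees. A row lasts 1/10 s, in which the tool goes at most 50 mm and 8.59 degrees, less where a joint would pass 70% of its speed; a pose out of reach is approached as far as the arm can. A call with a number of a shift or a turn outside -1 to 1 is refused whole. A call with a gripper value outside its range is refused whole. The fingers move at their own pace and stop on an object; "squeeze" is the grip in N (left out, the last holds). Time passes only in rows, so rows that repeat a pose let the fingers close. It gives the time, the measured TCP pose, the force and the opening at its end, in the units of the state.
- robot.sense(): the state, without advancing time (a new reading comes with each control period).
- robot.snapshot(name): name is "scene" or "top" or "wrist"; returns a dict with "frame" (480x640x3 uint8, red, green, blue), "mtx" (3x3 intrinsics, pixels), "xyz" and "rotation" of the camera in the world. Camera axes: x right, y down, z forward; pixel columns grow to the right and rows downward; lengths in m; the calibration is good to about 2 mm. A picture is of the moment at which its call begins. There is no depth.
- robot.finish_job(): hands the job in, once; it reports no verdict.
The state is a dict: "t": time; "q": joint angles; "joint_vel": joint speeds; "joint_torque": joint torques, N m; "eef_pos": TCP position; "orientation": TCP orientation; "ft_force": force on the tool from outside, world axes, zero at the start; "wrist_torque": the same for the moment, N m; "grip_width": finger opening in m.
Only numpy, scipy, OpenCV 4.12 (cv2) and the standard library are available. Lean on these libraries where they do the work, as an engineer would, in place of code of your own. Each camera call takes 0.05 s, during which the arm holds its last target.

TASK

The cheese in the lever press is done: push the press's black T-handle up past its balance point, so that the weighted lever tips back and stays up by itself on its rear rest. Then push the white perforated mould out from under it, sliding along the steel drain channel until it stands against the stop at the closed end with the spout. Only push: do not pick the mould up or tip it, and leave the red timer, the brush, the small mould and the steel weight where they are.

Things in the scene. Friction and masses are not known exactly. Their poses are not given: they have to be found in the camera images.
- press: Stainless lever press, fixed. Origin: on the table under the pad. +x to its back, where the column stands (x 93-137 mm, 50 mm across, 144 high; a rubber rest behind it); -x is the handle side. A drain channel runs along its y: floor 16 mm above the table, 112 mm wide between rims 22 mm above the floor, open at its +y end (y = 85 mm), closed by a stop with a spout at its -y end.
- press_lever (a joint): Lever of the press, hinged about the press's y, in rad: 0 level, pad (52 mm across) pressing in the mould; grows as the handle goes up and back; 1.57 upright; 1.66 lying back on its rest. Its round weight pulls it down again below about 0.85 rad (balance point) and tips it back from above that, slowly (damped, 1 to 3 s). Pushing the handle up from level takes 4 to 7 N.
- press_handle (a point): Middle of the lever's T-handle: black bar 22 mm thick, 142 mm long, along the press's y (steel hub 26 mm thick in its middle 30 mm). 215 mm from the hinge; lever level: 100 mm ahead (-x) of the press's origin, 125 mm above the table. A steel tube (18 mm) runs from its middle back to the hinge. Free below it down to the table; the mould's rim is about 30 mm behind it.
- press_hinge (a point): Hinge of the lever, in the column, 115 mm behind (+x of) the press's origin, 125 mm above the table. The handle moves on a circle of radius 215 mm about it, up and then back (+x).
- press_weight (a point): Middle of the lever's round steel weight: a cylinder 60 mm across and 60 mm long with its axis along the press's y, on a horn of the lever, 70 mm above and 32 mm ahead of the hinge while the lever is level.
- mould_mid (a point): Middle (half-way up) of the white round perforated mould with a white plate in it; 116 mm across at the rim, 102 mm at the foot, 64 mm high, 0.4 to 0.9 kg; underside 32 mm below this point. It stands in the channel under the pad, which sits 7 mm deep inside its rim and holds it there until the lever is raised. Push it from its +y side towards -y of the press (2 to 8 N).
- press_stop (a point): Middle of the inner face of the stop that closes the channel at its -y end, at the top of the stop, 38 mm above the table and 192 mm from the press's origin. With its foot against the stop the mould's middle is 52 mm from that face along the press's y.
- timer: Kitchen timer, red top on a white foot, 62 mm across, 40 mm high; origin at the middle of its underside. Leave alone.
- brush: Wooden rind brush lying on its bristles, 43 x 125 x 38 mm (long side along its y); origin at the middle of its underside. Leave alone.
- small_mould: Small empty white perforated mould, 76 mm across, 66 mm high; origin at the middle of its underside. Leave alone.
- weight: Loose steel weight with a knob, 56 mm across, 68 mm high; origin at the middle of its underside. Leave alone.

How it is judged:
On the way, in this order (a step that is already met when the one before it is completed fails the run):
1. the lever lies back on its rest (value of joint press_lever above 1.55 rad), for 0.2 s.
2. the mould stands against the stop of the drain channel (y of mould_mid in the frame of press_stop between 0.04 and 0.06 m), for 0.2 s.
At the end, for the whole second after the job is handed in: The lever lies back on its rest (joint above 1.55 rad); the mould stands upright on the channel floor (tilt under 0.06 rad), between the rims, its foot within 8 mm of the stop, at rest (all of step 2 and value of joint press_lever above 1.55 rad and x of mould_mid in the frame of press between -0.012 and 0.012 m and z of mould_mid in the frame of press below 0.053 m and angle between mould_mid's own z axis and vertical below 0.06 rad and linear speed of mould below 0.02 m/s); the robot touches nothing.
It fails at once if the mould is lifted more than 12 mm off the channel floor (z of mould_mid in the frame of press above 0.06 m).
It fails at once if the mould is tipped by more than 0.35 rad (angle between mould_mid's own z axis and vertical above 0.35 rad).
It fails at once if the timer, the brush, the small mould or the loose steel weight is moved more than 30 mm (distance of any of timer, brush, small_mould, weight from where it was at the start of the episode above 0.03 m).
It also fails if it takes over 45 s, if anything falls off the work surface, if the arm or the gripper's body presses on something with over 40 N, if the wrist force passes 120 N, or if a joint passes its speed limit or range.

## Working session

There is one attempt and no reset: what is moved stays moved. The work goes in short steps, Python scripts to look and compute and a tool call to move; the robot and the scene stay as the last step left them, time stands still between calls to the robot, and variables do not carry over. Pictures are saved under pics/ and viewed, and the job is handed in when it is done.

Besides the shell and the picture viewer there is one more tool, called after "Request:" in YAML: its name, and indented under it one key for each argument. jog_arm: Moves the arm, as the interface text tells. Its arguments: {"type":"object","properties":{"deltas":{"type":"array"},"squeeze":{"type":"number"}},"required":["deltas"]}

```bash
mkdir -p pics; ls; python3 - <<'E'
from station import robot
import cv2,numpy as np,pickle
s=robot.sense();print(s)
d={}
for n in("scene","top","wrist"):
    r=robot.snapshot(n);d[n]=r;cv2.imwrite(f"pics/{n}0.png",r["frame"][:,:,::-1]);print(n,r["mtx"],r["xyz"],r["rotation"])
pickle.dump(d,open("s0.pkl","wb"))
E
```

```text
pics
{'t': 0.0, 'q': array([-1.29240045e+00,  1.31151677e-01,  1.48928373e+00,  7.28790156e-06,
        1.52300624e+00, -8.53820609e-02]), 'joint_vel': array([-0.00049813, -0.00041969,  0.00016975,  0.00148559,  0.00093993,
        0.0005928 ]), 'joint_torque': array([-9.70478577e-04, -5.69403541e+01, -5.00549054e+01, -6.87056090e-04,
        1.49675715e-02, -2.92745847e-05]), 'eef_pos': array([ 0.21336553, -0.56018968,  0.23024766]), 'orientation': array([-9.20546364e-04,  9.83503368e-01,  1.80887453e-01, -8.54592769e-05]), 'ft_force': array([-0.10386678,  0.00950443, -0.18921103]), 'wrist_torque': array([-0.02058454, -0.03525068,  0.01865637]), 'grip_width': 0.08550448492783962}
scene [[447.32142406   0.         324.13440676]
 [  0.         447.32142406 241.82919716]
 [  0.           0.           1.        ]] [0.14947861 0.62167864 0.8700015 ] [ 0.10343744 -0.28141229  0.895819   -0.328049  ]
top [[617.14990657   0.         306.60792285]
 [  0.         617.14990657 242.44578416]
 [  0.           0.           1.        ]] [0.3394782  0.12181885 1.82452452] [-0.02469024  0.71059174 -0.70202457  0.04014057]
wrist [[396.68597698   0.         312.98194044]
 [  0.         396.68597698 236.5083699 ]
 [  0.           0.           1.        ]] [ 0.28621095 -0.5330862   0.37272583] [ 0.12857205  0.81379779 -0.55959138 -0.0897768 ]
```

View pics/scene0.png

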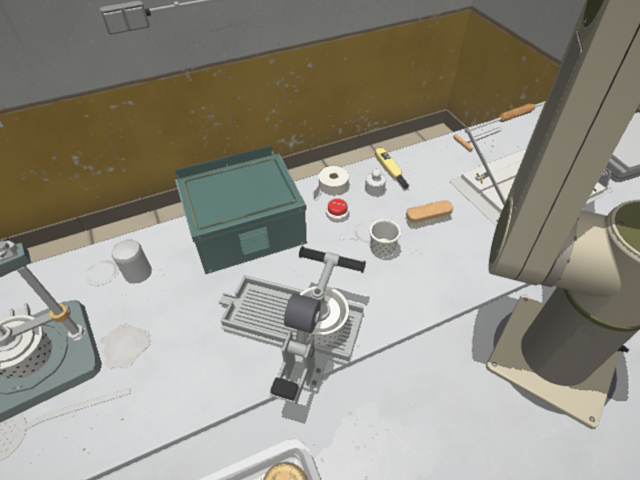

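View pics/top0.png

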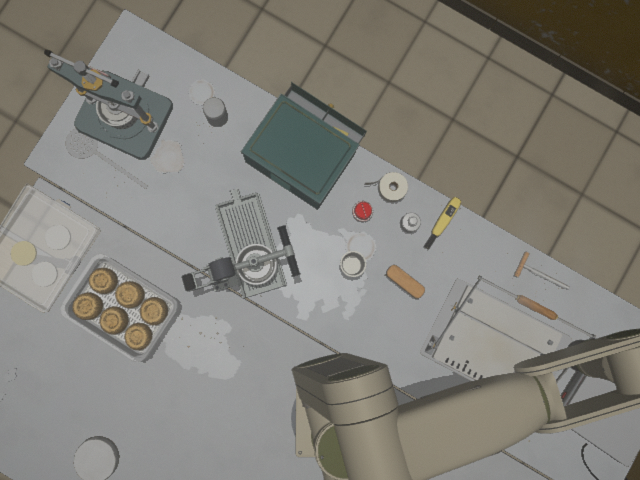

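```bash
cat > h.py <<'E'
import numpy as np
from scipy.spatial.transform import Rotation as R
def rot(r):
    q=np.array(r).ravel()
    return R.from_quat([q[1],q[2],q[3],q[0]]).as_matrix()
def ray(c,uv,z):
    d=rot(c["rotation"])@np.linalg.solve(c["mtx"],[uv[0],uv[1],1]); o=np.array(c["xyz"]); return o+d*(z-o[2])/d[2]
def proj(c,p):
    v=c["mtx"]@(rot(c["rotation"]).T@(np.array(p)-c["xyz"])); return v[:2]/v[2]
E
python3 - <<'E'
import pickle,cv2
d=pickle.load(open("s0.pkl","rb"))
f=d["top"]["frame"][:,:,::-1]
cv2.imwrite("pics/tc.png",cv2.resize(f[180:310,170:310],None,fx=5,fy=4.6,interpolation=cv2.INTER_CUBIC)[:600])
f=d["scene"]["frame"][:,:,::-1]
cv2.imwrite("pics/sc.png",cv2.resize(f[230:405,200:400],None,fx=4,fy=3.4,interpolation=cv2.INTER_CUBIC)[:600])
from h import *
for uv in [(285,228),(295,280),(290,254)]: print(ray(d["top"],uv,.13))
print(ray(d["top"],(258,262),.08))
E
```

```text
[0.53485774 0.14574578 0.13      ]
[0.39178166 0.11629595 0.13      ]
[0.4630565  0.13096669 0.13      ]
[0.44288831 0.22132607 0.08      ]
```

View pics/tc.png

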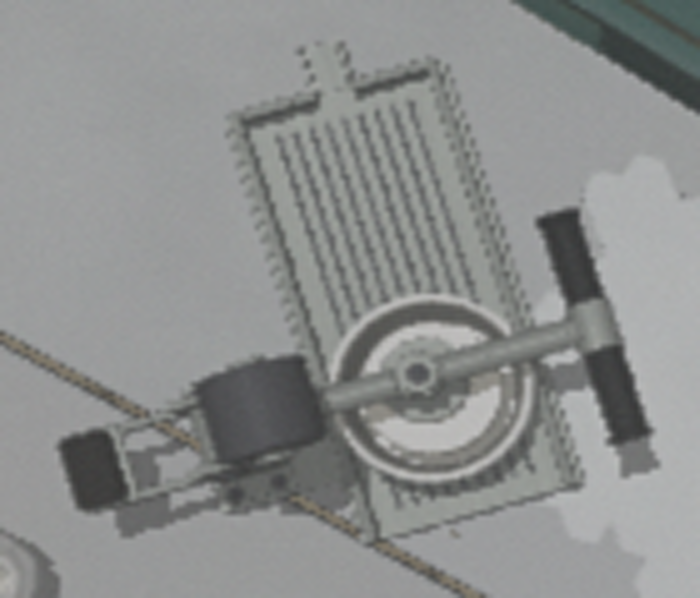

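View pics/sc.png

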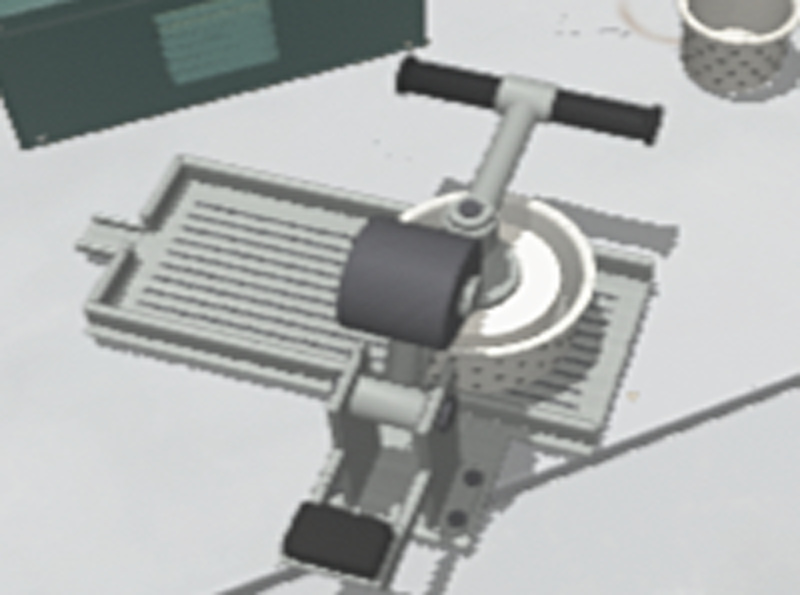

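```bash
python3 - <<'E'
import pickle
from h import *
d=pickle.load(open("s0.pkl","rb"));t=d["top"];s=d["scene"]
T=lambda u,v:(u/5+170,v/4.6+180)
S=lambda u,v:(u/4+200,v/3.4+230)
h1=ray(t,T(560,215),.135);h2=ray(t,T(630,440),.135);hm=ray(t,T(597,327),.135);mc=ray(t,T(432,388),.08)
print(h1,h2,hm,mc)
# scene
h1s=ray(s,S(402,72),.125);h2s=ray(s,S(655,122),.125);print(h1s,h2s,ray(s,S(527,97),.13),ray(s,S(505,272),.08))
# channel corners at rim z .038 / from top: far-left, far-right, near right, near left
for p in [(235,115),(435,65),(580,485),(372,540)]: print("ch",ray(t,T(*p),.038))
for p in [(88,310),(182,158),(655,262),(598,440)]: print("chs",ray(s,S(*p),.038))
y=(h2-h1)[:2];y/=np.linalg.norm(y);x=np.array([y[1],-y[0]]);print(x,y,"angle",np.degrees(np.arctan2(x[1],x[0])))
print("origin from handle",hm[:2]+.1*x,"mould",mc[:2])
E
```

```text
[0.53766217 0.1539814  0.135     ] [0.40353474 0.11372993 0.135     ] [0.47068513 0.13269445 0.135     ] [0.43619199 0.22571734 0.08      ]
[0.53709365 0.15538618 0.125     ] [0.405093   0.11157113 0.125     ] [0.46869322 0.13691069 0.13      ] [0.42409725 0.22130033 0.08      ]
ch [0.61020641 0.34606748 0.038     ]
ch [0.64398223 0.23027548 0.038     ]
ch [0.37864716 0.14177261 0.038     ]
ch [0.34293093 0.26092994 0.038     ]
chs [0.60428159 0.34888855 0.038     ]
chs [0.64089273 0.23245838 0.038     ]
chs [0.37618707 0.14743537 0.038     ]
chs [0.33559374 0.26745034 0.038     ]
[-0.28743463  0.95780026] [-0.95780026 -0.28743463] angle 106.70443348234569
origin from handle [0.44194166 0.22847448] mould [0.43619199 0.22571734]
```

```bash
cat >> h.py <<'E'
a=np.radians(17.7)
yp=np.array([-np.cos(a),-np.sin(a),0]);xp=np.array([-np.sin(a),np.cos(a),0]);Z=np.array([0,0,1.])
O=np.array([.442,.2275,0])
def W(x,y,z): return O+x*xp+y*yp+z*Z
def P(w): w=np.array(w)-O; return np.array([w@xp,w@yp,w[2]])
def Rlift(tilt): # z fwd +xp tilted down by tilt
    z=np.cos(tilt)*xp-np.sin(tilt)*Z; y=-yp; return np.column_stack([np.cross(y,z),y,z])
def Rpush(t): # z = down, leaning t toward -yp ; y along +-xp
    z=-np.sin(t)*yp-np.cos(t)*Z; y=xp; return np.column_stack([np.cross(y,z),y,z])
def delta(s,p,Rt):
    """normalized jog numbers for target"""
    o=s["orientation"];Rc=rot(o)
    return np.round(R.from_matrix(Rc.T@Rt).as_rotvec(degrees=True)/45,3),np.round(Rc.T@(np.array(p)-s["eef_pos"])/.4,3)
E
python3 - <<'E'
import pickle
from h import *
from station import robot
d=pickle.load(open("s0.pkl","rb"));t=d["top"]
for n,uv,z in [("small",(352,265),.066),("timer",(363,211),.04),("brush",(405,281),.038),("wt",(411,222),.06)]:
    w=ray(t,uv,z);print(n,w,P(w))
s=robot.sense();Rt=Rlift(np.radians(35));bar=W(-.1,0,.125)
con=bar-.034*Rt[:,0]+.032*Rt[:,2];pre=con-.13*Rt[:,2]
print(con,pre)
print(delta(s,pre+[0,0,.08],Rt))
# stage1
print("half",delta(s,[.45,-.3,.3],Rlift(np.radians(90))@R.from_euler('z',40,degrees=True).as_matrix()))
E
```

```text
small [ 0.43847428 -0.04618947  0.066     ] [-0.25966148  0.08656947  0.066     ]
timer [ 0.59837734 -0.08020836  0.04      ] [-0.34068578 -0.05542116  0.04      ]
brush [ 0.39548741 -0.20312565  0.038     ] [-0.39609911  0.17523518  0.038     ]
wt [ 0.56537247 -0.21714175  0.06      ] [-0.46110238  0.01765359  0.06      ]
[0.47036286 0.13862742 0.07879438] [0.50273927 0.03717872 0.15335932]
(array([ 0.919,  0.971, -1.768]), array([ 1.208, -1.139, -0.005]))
half (array([-2.000e-03, -1.000e-03, -1.041e+00]), array([ 0.784, -0.398, -0.173]))
```

Request:
jog_arm:
  deltas:
    - [0,0,-0.1,0.1,-0.05,-0.17,0.4]
    - [0,0,-0.3,0.2,-0.1,-0.17,0.4]
    - [0,0,-0.45,0.32,-0.16,-0.17,0.4]
    - [0,0,-0.6,0.44,-0.22,-0.17,0.4]
    - [0,0,-0.8,0.56,-0.28,-0.17,0.4]
    - [0,0,-1,0.66,-0.34,-0.17,0.4]
    - [0,0,-1,0.78,-0.4,-0.17,0.4]
    - [0,0,-1,0.78,-0.4,-0.17,0.4]
    - [0,0,-1,0.78,-0.4,-0.17,0.4]
    - [0,0,-1,0.78,-0.4,-0.17,0.4]
    - [0,0,-1,0.78,-0.4,-0.17,0.4]

```text
t: 1.25
eef_pos: [0.4475, -0.3009, 0.2991]
orientation: [-0.0, 0.84, 0.543, -0.0]
ft_force: [0.3, 0.5, -0.2]
grip_width: 0.06
```

```bash
python3 - <<'E'
from h import *
from station import robot
s=robot.sense();print(s["t"],s["eef_pos"],s["q"],s["ft_force"],s["grip_width"])
Rt=Rlift(np.radians(35));bar=W(-.1,0,.125)
con=bar-.034*Rt[:,0]+.032*Rt[:,2];pre=con-.13*Rt[:,2]
print(delta(s,pre+[0,0,.1],Rlift(np.radians(75))))
E
```

```text
1.25 [ 0.44749579 -0.30093471  0.29906255] [-6.86785474e-01 -5.24333144e-02  1.55338690e+00 -4.73892705e-04
  1.64105865e+00 -2.64338801e-01] [ 0.27418093  0.49860884 -0.22627282] 0.05997661557740462
(array([ 0.121,  0.318, -0.926]), array([ 0.828, -0.221,  0.114]))
```

Request:
jog_arm:
  deltas:
    - [0.02,0.05,-0.15,0.12,-0.03,0,0.4]
    - [0.04,0.1,-0.3,0.24,-0.06,0,0.4]
    - [0.06,0.15,-0.45,0.36,-0.1,0.02,0.4]
    - [0.08,0.2,-0.6,0.48,-0.13,0.05,0.4]
    - [0.1,0.25,-0.75,0.6,-0.16,0.08,0.4]
    - [0.12,0.32,-0.926,0.72,-0.19,0.1,0.4]
    - [0.12,0.32,-0.926,0.828,-0.22,0.114,0.4]
    - [0.12,0.32,-0.926,0.828,-0.22,0.114,0.4]
    - [0.12,0.32,-0.926,0.828,-0.22,0.114,0.4]
    - [0.12,0.32,-0.926,0.828,-0.22,0.114,0.4]

```text
t: 2.25
eef_pos: [0.5035, 0.0364, 0.2539]
orientation: [-0.105, 0.585, 0.8, 0.078]
ft_force: [0.2, -0.4, 0.7]
grip_width: 0.0597
```

```bash
python3 - <<'E'
from h import *
from station import robot
s=robot.sense();print(s["t"],s["eef_pos"],s["q"],s["ft_force"],s["grip_width"])
Rt=Rlift(np.radians(35));bar=W(-.1,0,.125)
con=bar-.034*Rt[:,0]+.032*Rt[:,2];pre=con-.13*Rt[:,2]
print(delta(s,pre+[0,0,.05],Rt))
print(delta(s,pre,Rt))
E
```

```text
2.25 [0.50350586 0.0363964  0.25391995] [-0.19678789 -0.0522966   1.65712292  0.23032329  1.66138827 -0.49831975] [ 0.18692143 -0.4490804   0.67837859] 0.05969054979403711
(array([0.003, 0.889, 0.   ]), array([-0.03 , -0.001,  0.123]))
(array([0.003, 0.889, 0.   ]), array([-0.063, -0.002,  0.243]))
```

Request:
jog_arm:
  deltas:
    - [0,0.18,0,0,0,0.03,0.4]
    - [0,0.36,0,-0.01,0,0.06,0.4]
    - [0,0.54,0,-0.02,0,0.09,0.4]
    - [0,0.72,0,-0.03,0,0.12,0.4]
    - [0,0.889,0,-0.04,0,0.16,0.4]
    - [0,0.889,0,-0.05,0,0.2,0.4]
    - [0,0.889,0,-0.063,0,0.243,0.4]
    - [0,0.889,0,-0.063,0,0.243,0.4]
    - [0,0.889,0,-0.063,0,0.243,0.4]

```text
t: 3.15
eef_pos: [0.5039, 0.0389, 0.1549]
orientation: [-0.371, 0.522, 0.718, 0.273]
ft_force: [0.3, 0.5, 0.6]
grip_width: 0.0594
```

```bash
python3 - <<'E'
from h import *
import cv2,pickle
from station import robot
d={}
for n in("scene","top","wrist"):
    r=robot.snapshot(n);d[n]=r;cv2.imwrite(f"pics/{n}1.png",r["frame"][:,:,::-1])
pickle.dump(d,open("s1.pkl","wb"))
f=d["scene"]["frame"][:,:,::-1];cv2.imwrite("pics/sc1.png",cv2.resize(f[180:400,200:440],None,fx=3.2,fy=2.7,interpolation=cv2.INTER_CUBIC))
s=robot.sense();print(s["t"],s["eef_pos"],s["q"],s["ft_force"],s["grip_width"])
Rt=Rlift(np.radians(35));bar=W(-.1,0,.125)
con=bar-.034*Rt[:,0]+.032*Rt[:,2]
print(delta(s,con,Rt))
E
```

```text
3.3 [0.50428334 0.03897111 0.15541091] [-0.47103963  0.45494438  1.54054014  0.65288848  1.86046491 -0.83332963] [-1.12854099 -0.10313251 -0.39921405] 0.05983095520236353
(array([0.002, 0.004, 0.007]), array([-0.005, -0.006,  0.325]))
```

View pics/sc1.png

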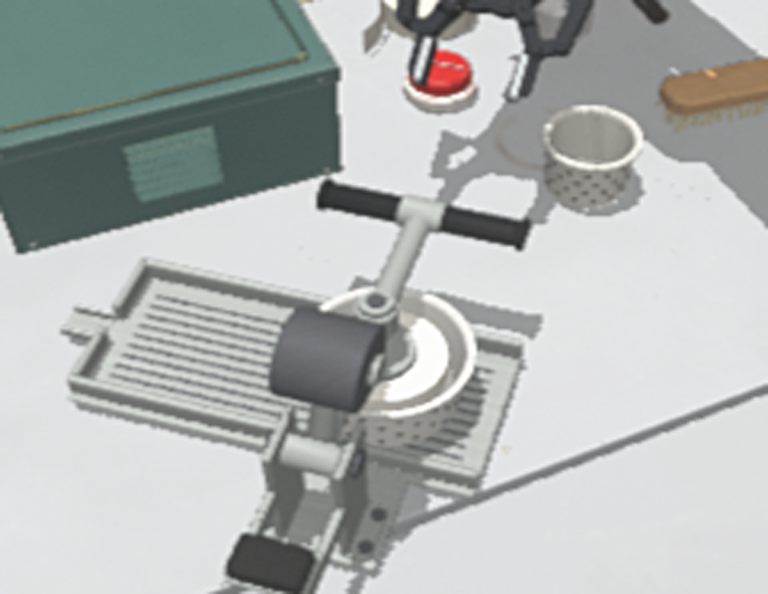

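View pics/wrist1.png

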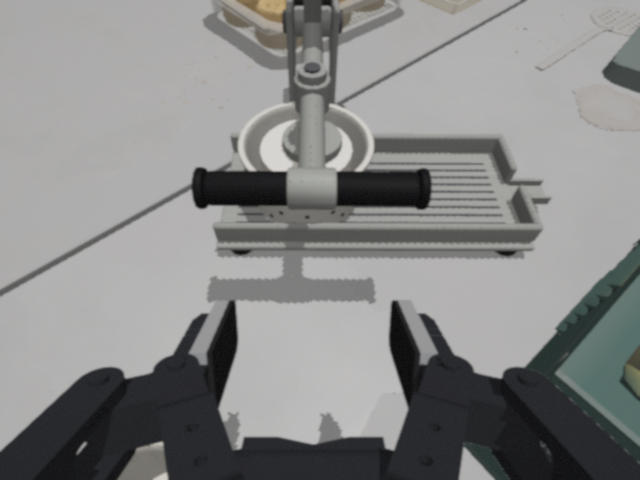

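```bash
python3 - <<'E'
from h import *
import pickle,cv2
d=pickle.load(open("s1.pkl","rb"))
for c in [(319,206),(244,155),(358,150),(365,130)]:
  for z in(.05,.13): w=ray(d["top"],c,z);print(w,P(w))
print(ray(d["scene"],(300,203),.13),ray(d["scene"],(305,238),.0))
f=d["top"]["frame"][:,:,::-1];cv2.imwrite("pics/tc1.png",cv2.resize(f[130:310,190:430],None,fx=3.2,fy=3.2))
E
```

```text
[0.60974936 0.04907887 0.05      ] [-0.22097629 -0.10556243  0.05      ]
[0.59756486 0.05235817 0.13      ] [-0.21414773 -0.09495175  0.13      ]
[0.75690516 0.26956861 0.05      ] [-0.05566443 -0.31278827  0.05      ]
[0.73808651 0.26290768 0.13      ] [-0.05628855 -0.29283532  0.13      ]
[ 0.77730209 -0.0638811   0.05      ] [-0.37953047 -0.2308399   0.05      ]
[ 0.75756389 -0.05550928  0.13      ] [-0.36555389 -0.21458139  0.13      ]
[ 0.83759544 -0.08432085  0.05      ] [-0.4173338  -0.28206469  0.05      ]
[ 0.81513907 -0.07502756  0.13      ] [-0.40165296 -0.26349684  0.13      ]
[0.62249143 0.04304057 0.13      ] [0.61877344 0.03569251 0.        ]
```

View pics/tc1.png

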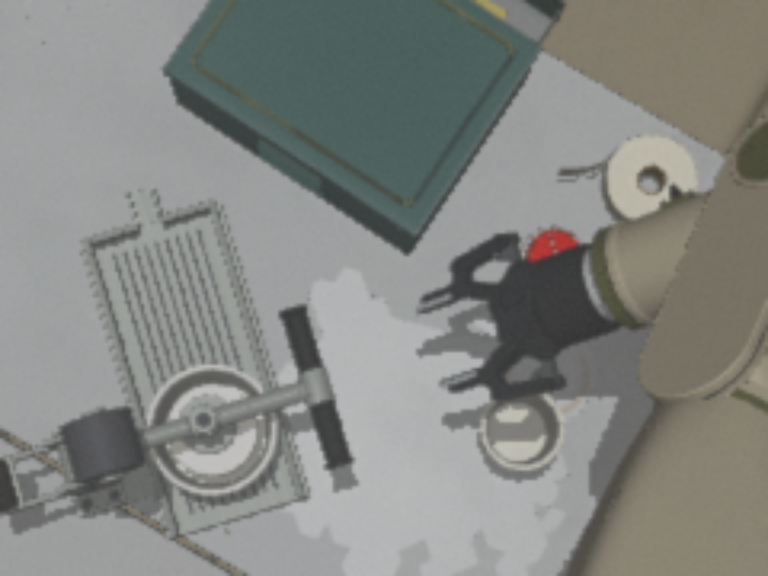

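Request:
jog_arm:
  deltas:
    - [0,0,0,0,-0.005,0.06,0.4]
    - [0,0,0,0,-0.005,0.12,0.4]
    - [0,0,0,-0.005,-0.005,0.18,0.4]
    - [0,0,0,-0.005,-0.005,0.24,0.4]
    - [0,0,0,-0.005,-0.005,0.29,0.4]
    - [0,0,0,-0.005,-0.005,0.325,0.4]
    - [0,0,0,-0.005,-0.005,0.325,0.4]
    - [0,0,0,-0.005,-0.005,0.325,0.4]

```text
t: 4.1
eef_pos: [0.47, 0.1386, 0.078]
orientation: [-0.372, 0.522, 0.717, 0.273]
ft_force: [0.7, -0.1, 0.5]
grip_width: 0.0601
```

```bash
python3 - <<'E'
from h import *
import cv2,pickle
from station import robot
d={}
for n in("scene","top","wrist"):
    r=robot.snapshot(n);d[n]=r;cv2.imwrite(f"pics/{n}2.png",r["frame"][:,:,::-1])
pickle.dump(d,open("s2.pkl","wb"))
f=d["scene"]["frame"][:,:,::-1];cv2.imwrite("pics/sc2.png",cv2.resize(f[180:400,200:440],None,fx=3.2,fy=2.7,interpolation=cv2.INTER_CUBIC))
s=robot.sense();print(s["t"],s["eef_pos"],P(s["eef_pos"]),s["q"],s["ft_force"],s["grip_width"])
Rt=Rlift(np.radians(35))
# arc
H=W(.115,0,.125)
for th in [0,.1,.2,.3,.4,.5,.6,.7,.8,.9,1.0,1.1,1.15]:
    bar=W(.115-.215*np.cos(th),0,.125+.215*np.sin(th))
    p=bar-.022*Rt[:,0]+.032*Rt[:,2]
    print(th,delta(s,p,Rt))
E
```

```text
4.25 [0.4704638  0.13793429 0.07794549] [-0.09397974  0.00011457  0.07794549] [-0.3446432   0.43862986  1.73603321  0.71218368  1.65366008 -0.85832224] [ 0.59397614 -0.2043544  -0.58499984] 0.05985803967319786
0 (array([0.002, 0.001, 0.004]), array([0.033, 0.   , 0.   ]))
0.1 (array([0.002, 0.001, 0.004]), array([ 0.078,  0.001, -0.028]))
0.2 (array([0.002, 0.001, 0.004]), array([ 0.126,  0.001, -0.052]))
0.3 (array([0.002, 0.001, 0.004]), array([ 0.177,  0.001, -0.071]))
0.4 (array([0.002, 0.001, 0.004]), array([ 0.228,  0.001, -0.085]))
0.5 (array([0.002, 0.001, 0.004]), array([ 0.282,  0.001, -0.094]))
0.6 (array([0.002, 0.001, 0.004]), array([ 0.335,  0.001, -0.097]))
0.7 (array([0.002, 0.001, 0.004]), array([ 0.389,  0.002, -0.095]))
0.8 (array([0.002, 0.001, 0.004]), array([ 0.442,  0.002, -0.088]))
0.9 (array([0.002, 0.001, 0.004]), array([ 0.494,  0.002, -0.075]))
1.0 (array([0.002, 0.001, 0.004]), array([ 0.545,  0.002, -0.057]))
1.1 (array([0.002, 0.001, 0.004]), array([ 0.594,  0.002, -0.034]))
1.15 (array([0.002, 0.001, 0.004]), array([ 0.617,  0.002, -0.021]))
```

View pics/sc2.png

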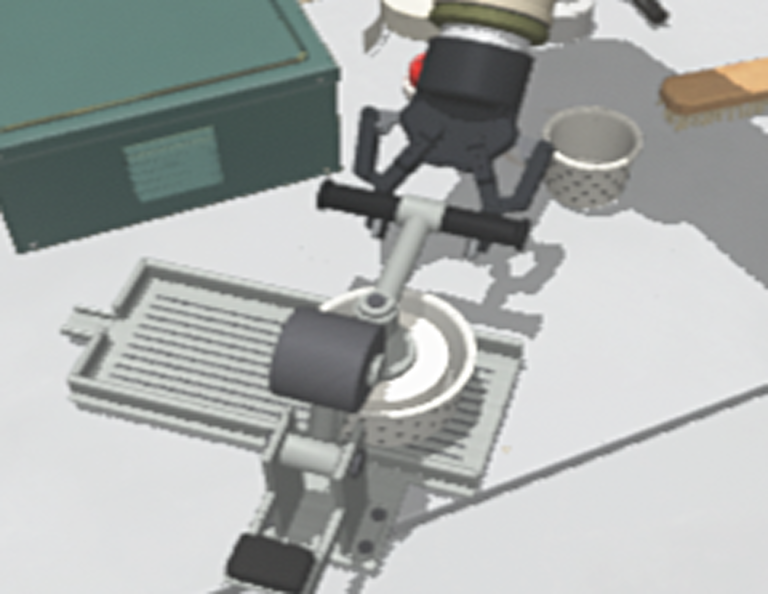

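View pics/wrist2.png

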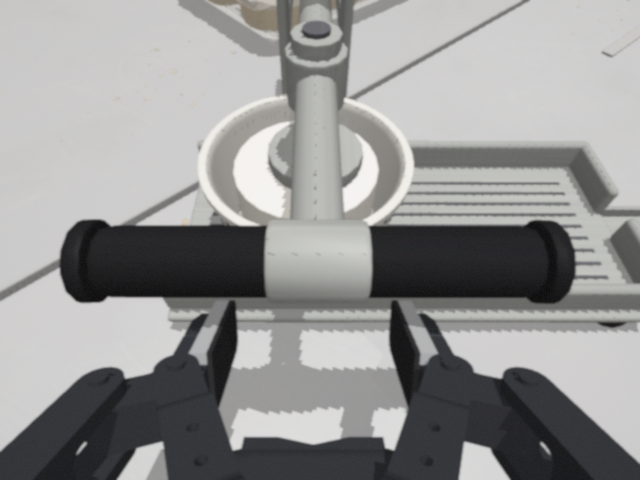

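Request:
jog_arm:
  deltas:
    - [0,0,0,0,0,0.02,0.4]
    - [0,0,0,0.015,0,0.02,0.4]
    - [0,0,0,0.033,0,0.02,0.4]
    - [0,0,0,0.055,0,0.006,0.4]
    - [0,0,0,0.078,0,-0.008,0.4]
    - [0,0,0,0.102,0,-0.02,0.4]
    - [0,0,0,0.126,0,-0.032,0.4]
    - [0,0,0,0.15,0,-0.042,0.4]
    - [0,0,0,0.177,0,-0.051,0.4]
    - [0,0,0,0.177,0,-0.051,0.4]

```text
t: 5.25
eef_pos: [0.4629, 0.161, 0.1485]
orientation: [-0.371, 0.522, 0.717, 0.273]
ft_force: [2.4, -4.6, -2.0]
grip_width: 0.0595
```

```bash
python3 - <<'E'
from h import *
import cv2,pickle
from station import robot
d={}
for n in("scene","wrist"):
    r=robot.snapshot(n);d[n]=r;cv2.imwrite(f"pics/{n}3.png",r["frame"][:,:,::-1])
cv2.imwrite("pics/c3.png",np.hstack([cv2.resize(d["scene"]["frame"][150:400,180:440],(400,400)),cv2.resize(d["wrist"]["frame"],(400,400))])[:,:,::-1])
s=robot.sense();print(s["t"],s["eef_pos"],P(s["eef_pos"]),s["q"],s["ft_force"],s["grip_width"])
Rt=rot(s["orientation"])
b0=W(.115-.215*np.cos(.3),0,.125+.215*np.sin(.3))
for th in [.4,.5,.6,.7,.8,.9,1.0,1.1,1.15,1.2,1.25]:
    bar=W(.115-.215*np.cos(th),0,.125+.215*np.sin(th))
    print(th,delta(s,s["eef_pos"]+bar-b0,Rt)[1])
E
```

```text
5.35 [0.46265161 0.16103339 0.14709969] [-0.06959895  0.00053405  0.14709969] [-0.3105571   0.28894362  1.77285535  0.74076044  1.71830793 -0.76067472] [ 3.01313085 -3.96202001 -1.54902091] 0.0595131311066647
0.4 [ 0.052  0.    -0.014]
0.5 [ 0.105  0.    -0.023]
0.6 [ 0.159  0.    -0.026]
0.7 [ 0.212  0.001 -0.024]
0.8 [ 0.265  0.001 -0.016]
0.9 [ 0.318  0.001 -0.004]
1.0 [0.368 0.001 0.014]
1.1 [0.417 0.001 0.037]
1.15 [0.44  0.001 0.05 ]
1.2 [0.463 0.001 0.064]
1.25 [0.485 0.001 0.08 ]
```

View pics/c3.png

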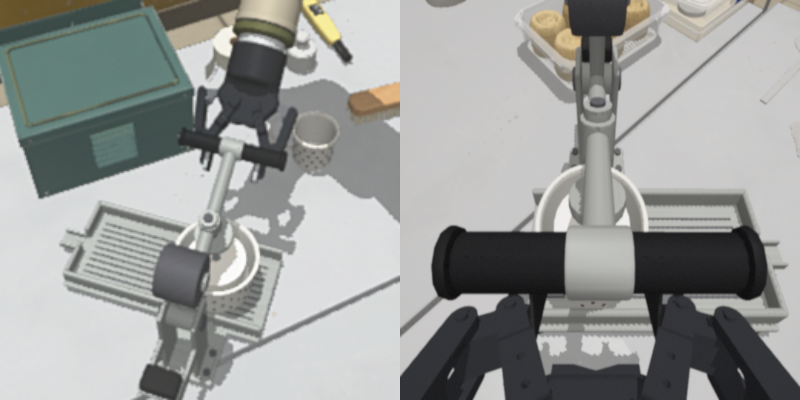

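Request:
jog_arm:
  deltas:
    - [0,0,0,0.026,0,-0.007,0.4]
    - [0,0,0,0.052,0,-0.014,0.4]
    - [0,0,0,0.078,0,-0.018,0.4]
    - [0,0,0,0.105,0,-0.022,0.4]
    - [0,0,0,0.132,0,-0.025,0.4]
    - [0,0,0,0.159,0,-0.026,0.4]
    - [0,0,0,0.186,0,-0.025,0.4]
    - [0,0,0,0.212,0,-0.024,0.4]
    - [0,0,0,0.238,0,-0.02,0.4]
    - [0,0,0,0.265,0,-0.016,0.4]
    - [0,0,0,0.292,0,-0.01,0.4]
    - [0,0,0,0.318,0,-0.004,0.4]
    - [0,0,0,0.344,0,0.005,0.4]
    - [0,0,0,0.368,0,0.014,0.4]
    - [0,0,0,0.392,0,0.025,0.4]
    - [0,0,0,0.417,0,0.037,0.4]
    - [0,0,0,0.44,0,0.05,0.4]
    - [0,0,0,0.44,0,0.05,0.4]

```text
t: 7.15
eef_pos: [0.4256, 0.2741, 0.2804]
orientation: [-0.373, 0.522, 0.717, 0.273]
ft_force: [0.3, -0.5, -0.3]
grip_width: 0.06
```

```bash
python3 - <<'E'
from h import *
import cv2,pickle
from station import robot
d={}
for n in("scene","wrist"):
    r=robot.snapshot(n);d[n]=r;cv2.imwrite(f"pics/{n}4.png",r["frame"][:,:,::-1])
cv2.imwrite("pics/c4.png",np.hstack([cv2.resize(d["scene"]["frame"][150:400,180:440],(400,400)),cv2.resize(d["wrist"]["frame"],(400,400))])[:,:,::-1])
s=robot.sense();print(s["t"],s["eef_pos"],P(s["eef_pos"]),s["q"],s["ft_force"],s["grip_width"])
E
```

```text
7.25 [0.42585104 0.27318554 0.27961187] [0.04843267 0.00149458 0.27961187] [-0.12164418 -0.01600606  1.84036617  0.86032629  1.75927042 -0.46359829] [-0.30964677  0.67954196 -0.74563388] 0.05957950900657532
```

View pics/c4.png

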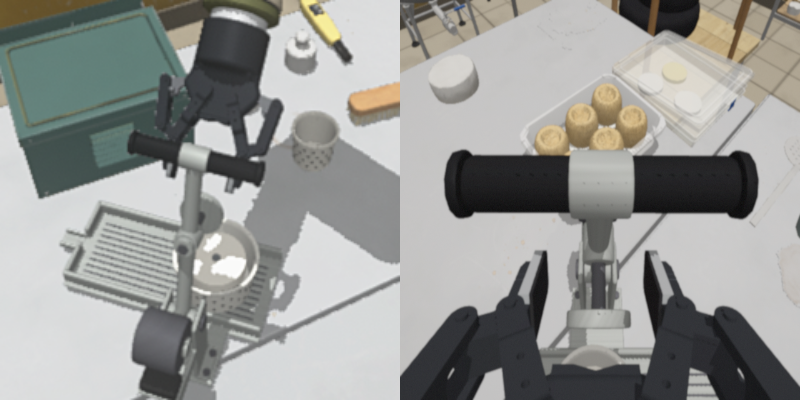

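Request:
jog_arm:
  deltas:
    - [0,0,0,0,0,-0.06,0.4]
    - [0,0,0,0,0,-0.14,0.4]
    - [0,0,0,0,0,-0.24,0.4]
    - [0,0,0,0,0,-0.35,0.06]
    - [0,0,0,0,0,-0.4,0.06]
    - [0,0,0,0,0,-0.4,0.06]
    - [0,0,0,0,0,-0.4,0.06]
    - [0,0,0,0,0,-0.4,0.06]

```text
t: 8.05
eef_pos: [0.4653, 0.1487, 0.3702]
orientation: [-0.374, 0.523, 0.716, 0.273]
ft_force: [0.5, -0.1, -0.4]
grip_width: 0.0453
```

```bash
python3 - <<'E'
from h import *
import cv2,pickle
from station import robot
d={}
for n in("scene","top"):
    r=robot.snapshot(n);d[n]=r;cv2.imwrite(f"pics/{n}5.png",r["frame"][:,:,::-1])
cv2.imwrite("pics/c5.png",np.hstack([cv2.resize(d["scene"]["frame"][150:400,180:440],(400,400)),cv2.resize(d["top"]["frame"][150:350,150:350],(400,400))])[:,:,::-1])
s=robot.sense();print(s["t"],s["eef_pos"],P(s["eef_pos"]),s["q"],s["ft_force"],s["grip_width"])
for p in [(-.08,.1,.25),(0,.09,.25)]:
  print(W(*p),delta(s,W(*p),Rpush(np.radians(0))))
E
```

```text
8.15 [0.46520432 0.1488831  0.37046682] [-0.08195017  0.00179627  0.37046682] [-0.3291482   0.06590635  1.58783695  0.82273578  2.02694063 -0.47249387] [0.33291092 0.01717632 0.02695182] 0.04548428469794794
[0.3710565  0.12088378 0.25      ] (array([ 0.954, -0.955, -1.828]), array([-0.244, -0.246,  0.177]))
[0.35626047 0.20013702 0.25      ] (array([ 0.954, -0.955, -1.828]), array([-0.13 , -0.22 ,  0.341]))
```

View pics/c5.png

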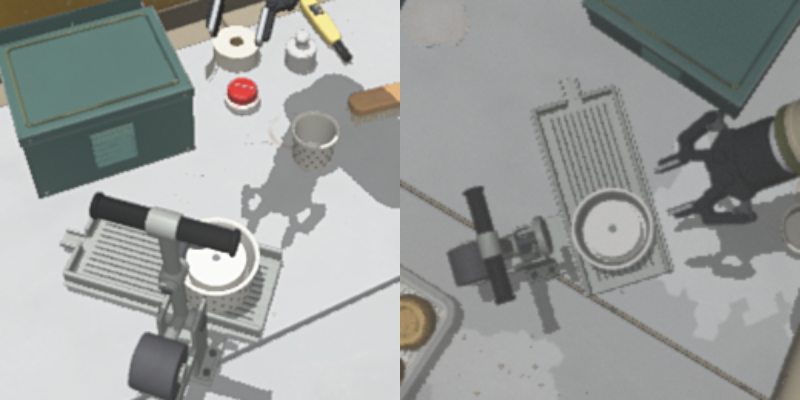

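Request:
jog_arm:
  deltas:
    - [0,-0.18,0,0,0,-0.02,0.06]
    - [0,-0.36,0,0,0,-0.03,0.06]
    - [0,-0.54,0,0,-0.05,-0.03,0.06]
    - [0,-0.72,0,0,-0.1,-0.03,0.06]
    - [0,-0.9,0,-0.02,-0.14,-0.02,0.06]
    - [0,-1,0,-0.05,-0.18,0,0.06]
    - [0,-1,0,-0.08,-0.2,0.02,0.06]
    - [0,-1,0,-0.08,-0.2,0.02,0.06]

```text
t: 8.95
eef_pos: [0.3914, 0.1135, 0.3386]
orientation: [-0.071, 0.586, 0.805, 0.052]
ft_force: [0.4, 0.5, -1.0]
grip_width: 0.0452
```

```bash
python3 - <<'E'
from h import *
from station import robot
s=robot.sense();print(s["t"],s["eef_pos"],P(s["eef_pos"]),s["q"],s["ft_force"],s["grip_width"])
for p,t in [((-.03,.09,.3),0),((0,.09,.25),0),((0,.095,.2),15)]:
  print(W(*p),delta(s,W(*p),Rpush(np.radians(t))))
E
```

```text
8.95 [0.39140941 0.11347    0.33860269] [-0.09325078  0.08286459  0.33860269] [ 0.00374584 -0.40095128  1.78927409  0.1721672   1.8041387  -0.27311158] [ 0.44731168  0.5052516  -0.99641511] 0.045245114224990265
[0.36538146 0.17155718 0.3       ] (array([ 0.175, -0.176, -1.99 ]), array([ 0.139, -0.017,  0.123]))
[0.35626047 0.20013702 0.25      ] (array([ 0.175, -0.176, -1.99 ]), array([ 0.191, -0.017,  0.259]))
[0.35149716 0.19861686 0.2       ] (array([-0.086, -0.438, -2.007]), array([ 0.169, -0.029,  0.382]))
```

Request:
jog_arm:
  deltas:
    - [0.02,-0.02,-0.18,0.03,0,0.02,0.06]
    - [0.04,-0.04,-0.36,0.06,0,0.04,0.06]
    - [0.06,-0.06,-0.54,0.09,-0.01,0.07,0.06]
    - [0.08,-0.08,-0.72,0.12,-0.01,0.1,0.06]
    - [0.09,-0.09,-0.9,0.139,-0.017,0.123,0.06]
    - [0.09,-0.09,-1,0.139,-0.017,0.123,0.06]
    - [0.09,-0.09,-1,0.139,-0.017,0.123,0.06]

```text
t: 9.65
eef_pos: [0.3675, 0.1712, 0.3014]
orientation: [-0.038, 0.232, 0.971, 0.027]
ft_force: [1.0, 0.5, -0.2]
grip_width: 0.0452
```

```bash
python3 - <<'E'
from h import *
from station import robot
s=robot.sense();print(s["t"],s["eef_pos"],P(s["eef_pos"]),s["q"],s["ft_force"],s["grip_width"])
for p,t in [((0,.09,.25),0),((0,.095,.2),15)]:
  print(W(*p),delta(s,W(*p),Rpush(np.radians(t))))
E
```

```text
9.65 [0.36749431 0.17121242 0.30140726] [-0.03097082  0.08809199  0.30140726] [ 0.23395347 -0.40076947  1.84872977  0.08389771  1.73600463 -0.85501704] [ 0.97712832  0.50363644 -0.18022072] 0.04519686725663252
[0.35626047 0.20013702 0.25      ] (array([ 0.086, -0.087, -0.991]), array([0.046, 0.047, 0.135]))
[0.35149716 0.19861686 0.2       ] (array([-0.045, -0.403, -0.998]), array([0.045, 0.034, 0.26 ]))
```

Request:
jog_arm:
  deltas:
    - [0,-0.05,-0.18,0.01,0.01,0.03,0.06]
    - [0,-0.1,-0.36,0.02,0.02,0.06,0.06]
    - [-0.01,-0.18,-0.54,0.03,0.03,0.1,0.06]
    - [-0.02,-0.26,-0.72,0.04,0.03,0.14,0.06]
    - [-0.03,-0.34,-0.88,0.045,0.034,0.18,0.06]
    - [-0.045,-0.403,-0.998,0.045,0.034,0.22,0.06]
    - [-0.045,-0.403,-0.998,0.045,0.034,0.26,0.06]
    - [-0.045,-0.403,-0.998,0.045,0.034,0.26,0.06]

```text
t: 10.45
eef_pos: [0.3505, 0.1977, 0.1978]
orientation: [0.127, -0.149, 0.98, 0.02]
ft_force: [-0.8, 0.3, -0.2]
grip_width: 0.0449
```

```bash
python3 - <<'E'
from h import *
import cv2
from station import robot
d={}
for n in("scene","top","wrist"):
    r=robot.snapshot(n);d[n]=r;cv2.imwrite(f"pics/{n}6.png",r["frame"][:,:,::-1])
cv2.imwrite("pics/c6.png",np.hstack([cv2.resize(d["scene"]["frame"][150:400,180:440],(400,400)),cv2.resize(d["wrist"]["frame"],(400,400))])[:,:,::-1])
s=robot.sense();print(s["t"],s["eef_pos"],P(s["eef_pos"]),s["q"],s["ft_force"],s["grip_width"])
for p,t in [((0,.095,.1),15),((0,.095,.028),15),((0,.09,.028),15)]:
  print(W(*p),delta(s,W(*p),Rpush(np.radians(t))))
E
```

```text
10.6 [0.35227654 0.19824627 0.20105537] [-0.00059     0.09437019  0.20105537] [ 0.41043669 -0.73515029  2.26434079 -0.02803561  1.35122357 -1.46212984] [-0.25334698 -0.15828004  0.0817601 ] 0.04551298009100134
[0.35149716 0.19861686 0.1       ] (array([-0.001,  0.001, -0.006]), array([0.067, 0.001, 0.244]))
[0.35149716 0.19861686 0.028     ] (array([-0.001,  0.001, -0.006]), array([0.114, 0.001, 0.417]))
[0.35626047 0.20013702 0.028     ] (array([-0.001,  0.001, -0.006]), array([0.102, 0.001, 0.421]))
```

View pics/c6.png

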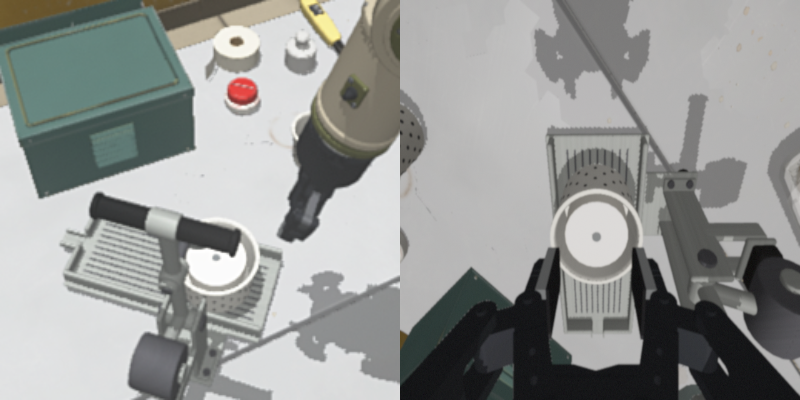

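Request:
jog_arm:
  deltas:
    - [0,0,0,0.02,0,0.08,0.06]
    - [0,0,0,0.03,0,0.15,0.06]
    - [0,0,0,0.05,0,0.2,0.06]
    - [0,0,0,0.06,0,0.248,0.06]
    - [0,0,0,0.06,0,0.248,0.06]
    - [0,0,0,0.06,0,0.248,0.06]

```text
t: 11.2
eef_pos: [0.3547, 0.199, 0.0991]
orientation: [0.129, -0.151, 0.98, 0.02]
ft_force: [-0.4, -0.5, 0.2]
grip_width: 0.0451
```

```bash
python3 - <<'E'
from h import *
from station import robot
s=robot.sense();print(s["t"],s["eef_pos"],P(s["eef_pos"]),s["q"],s["ft_force"],s["grip_width"])
for p,t in [((0,.09,.028),15),((0,.09,.028),10)]:
  print(W(*p),delta(s,W(*p),Rpush(np.radians(t))))
E
```

```text
11.2 [0.35468652 0.1990434  0.09906228] [-0.00056333  0.09183194  0.09906228] [ 0.40974344 -0.64711829  2.4008061  -0.03014889  1.12685558 -1.45774553] [-0.41148302 -0.54112369  0.16481979] 0.0451210949197108
[0.35626047 0.20013702 0.028     ] (array([-0.001,  0.001, -0.003]), array([0.042, 0.001, 0.173]))
[0.35626047 0.20013702 0.028     ] (array([-0.001,  0.112, -0.004]), array([0.042, 0.001, 0.173]))
```

Request:
jog_arm:
  deltas:
    - [0,0.04,0,0.01,0,0.04,0.06]
    - [0,0.07,0,0.015,0,0.08,0.06]
    - [0,0.1,0,0.025,0,0.12,0.06]
    - [0,0.11,0,0.03,0,0.15,0.06]
    - [0,0.11,0,0.03,0,0.174,0.06]
    - [0,0.11,0,0.03,0,0.174,0.06]

```text
t: 11.8
eef_pos: [0.3608, 0.201, 0.0279]
orientation: [0.087, -0.152, 0.984, 0.013]
ft_force: [-0.4, -0.5, -0.5]
grip_width: 0.0455
```

```bash
python3 - <<'E'
from h import *
import cv2
from station import robot
d={}
for n in("scene","top"):
    r=robot.snapshot(n);d[n]=r
cv2.imwrite("pics/c7.png",np.hstack([cv2.resize(d["scene"]["frame"][200:400,200:400],(400,400)),cv2.resize(d["top"]["frame"][150:350,170:370],(400,400))])[:,:,::-1])
s=robot.sense();print(s["t"],s["eef_pos"],P(s["eef_pos"]),s["q"],s["ft_force"],s["grip_width"])
for y in [.07,.06,0,-.06,-.08]:
  print(y,delta(s,W(0,y,.028),Rpush(np.radians(10))))
E
```

```text
11.9 [0.36096583 0.20117734 0.02866611] [-0.00043952  0.08520109  0.02866611] [ 0.39902103 -0.38631458  2.35715714 -0.01984395  0.99411951 -1.46950133] [ 0.44229183 -0.17897883  0.38733555] 0.04524223234074035
0.07 (array([-0.001,  0.004, -0.002]), array([-0.037,  0.001,  0.008]))
0.06 (array([-0.001,  0.004, -0.002]), array([-0.062,  0.001,  0.013]))
0 (array([-0.001,  0.004, -0.002]), array([-0.209,  0.002,  0.039]))
-0.06 (array([-0.001,  0.004, -0.002]), array([-0.357,  0.002,  0.066]))
-0.08 (array([-0.001,  0.004, -0.002]), array([-0.406,  0.002,  0.075]))
```

View pics/c7.png

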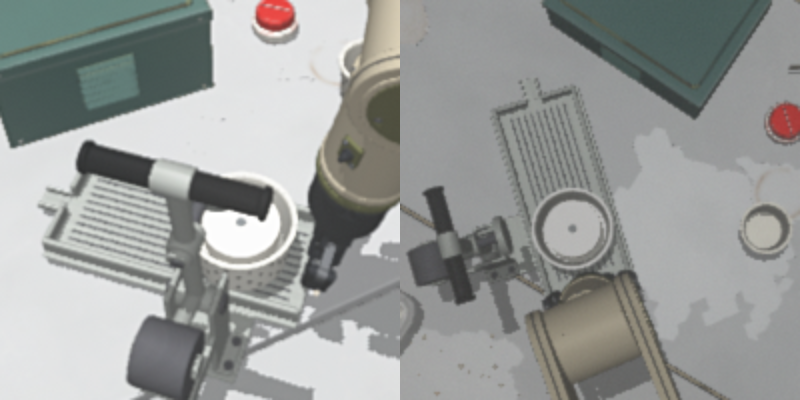

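Request:
jog_arm:
  deltas:
    - [0,0,0,-0.015,0,0.003,0.06]
    - [0,0,0,-0.03,0,0.006,0.06]
    - [0,0,0,-0.042,0,0.008,0.06]
    - [0,0,0,-0.054,0,0.01,0.06]
    - [0,0,0,-0.066,0,0.012,0.06]
    - [0,0,0,-0.078,0,0.015,0.06]
    - [0,0,0,-0.09,0,0.017,0.06]
    - [0,0,0,-0.102,0,0.019,0.06]
    - [0,0,0,-0.114,0,0.021,0.06]
    - [0,0,0,-0.125,0,0.023,0.06]

```text
t: 12.9
eef_pos: [0.4076, 0.2159, 0.0263]
orientation: [0.085, -0.153, 0.985, 0.013]
ft_force: [-5.3, -1.5, 0.6]
grip_width: 0.0452
```

```bash
python3 - <<'E'
from h import *
import cv2
from station import robot
d={}
for n in("scene","top"):
    r=robot.snapshot(n);d[n]=r
cv2.imwrite("pics/c8.png",np.hstack([cv2.resize(d["scene"]["frame"][200:400,200:400],(400,400)),cv2.resize(d["top"]["frame"][150:350,170:370],(400,400))])[:,:,::-1])
s=robot.sense();print(s["t"],s["eef_pos"],P(s["eef_pos"]),s["q"],s["ft_force"],s["grip_width"])
for y in [0,-.06,-.07,-.08]:
  print(y,delta(s,W(0,y,.028),Rpush(np.radians(10))))
E
```

```text
13.0 [0.40821876 0.21605007 0.02667953] [-0.0006373   0.03566325  0.02667953] [ 0.38723846 -0.20966198  2.22406876 -0.01782915  0.9536633  -1.48175111] [-3.167732   -0.05079427 -0.22512449] 0.04567603188248075
0 (array([-0.001, -0.   , -0.002]), array([-0.088,  0.002,  0.012]))
-0.06 (array([-0.001, -0.   , -0.002]), array([-0.236,  0.002,  0.038]))
-0.07 (array([-0.001, -0.   , -0.002]), array([-0.261,  0.002,  0.043]))
-0.08 (array([-0.001, -0.   , -0.002]), array([-0.285,  0.002,  0.047]))
```

View pics/c8.png

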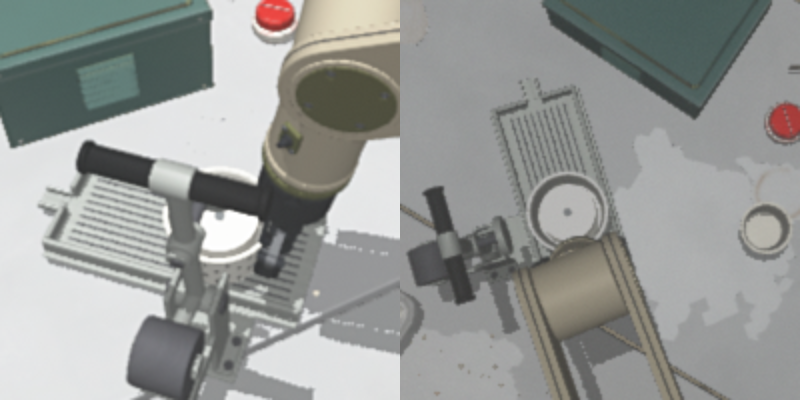

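Request:
jog_arm:
  deltas:
    - [0,0,0,-0.015,0,0.001,0.06]
    - [0,0,0,-0.03,0,0.003,0.06]
    - [0,0,0,-0.045,0,0.005,0.06]
    - [0,0,0,-0.06,0,0.008,0.06]
    - [0,0,0,-0.075,0,0.01,0.06]
    - [0,0,0,-0.09,0,0.012,0.06]
    - [0,0,0,-0.105,0,0.015,0.06]
    - [0,0,0,-0.12,0,0.018,0.06]
    - [0,0,0,-0.135,0,0.02,0.06]
    - [0,0,0,-0.15,0,0.023,0.06]
    - [0,0,0,-0.165,0,0.026,0.06]
    - [0,0,0,-0.18,0,0.028,0.06]
    - [0,0,0,-0.195,0,0.031,0.06]
    - [0,0,0,-0.21,0,0.034,0.06]

```text
t: 14.4
eef_pos: [0.4904, 0.2422, 0.0288]
orientation: [0.087, -0.152, 0.984, 0.013]
ft_force: [-3.2, -1.6, -1.8]
grip_width: 0.0455
```

```bash
cat > look.py <<'E'
from h import *
import cv2,sys
from station import robot
d={}
for n in("scene","top"):
    r=robot.snapshot(n);d[n]=r
cv2.imwrite(sys.argv[1],np.hstack([cv2.resize(d["scene"]["frame"][200:400,200:400],(400,400)),cv2.resize(d["top"]["frame"][150:350,170:370],(400,400))])[:,:,::-1])
s=robot.sense();print(s["t"],s["eef_pos"],P(s["eef_pos"]),s["q"],s["ft_force"],s["grip_width"])
for y in [-.06,-.07,-.08,-.09]:
  print(y,delta(s,W(0,y,.028),Rpush(np.radians(10))))
E
python3 look.py pics/c9.png
```

```text
14.5 [0.49110572 0.24248301 0.0293368 ] [-0.00065602 -0.05133646  0.0293368 ] [ 0.37304681  0.03062312  1.99543812 -0.01489154  0.93795814 -1.49725701] [ 0.0832238  -0.32734789 -1.22952796] 0.045319240340189686
-0.06 (array([-0.001,  0.004, -0.002]), array([-0.021,  0.002,  0.007]))
-0.07 (array([-0.001,  0.004, -0.002]), array([-0.045,  0.002,  0.012]))
-0.08 (array([-0.001,  0.004, -0.002]), array([-0.07 ,  0.002,  0.016]))
-0.09 (array([-0.001,  0.004, -0.002]), array([-0.095,  0.002,  0.02 ]))
```

View pics/c9.png

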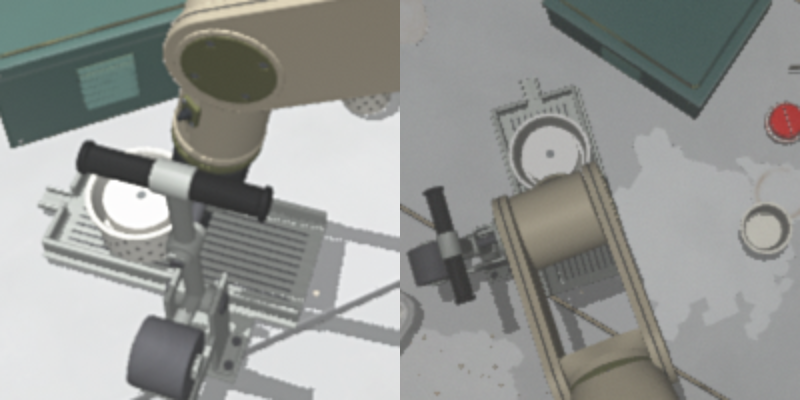

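Request:
jog_arm:
  deltas:
    - [0,0,0,-0.008,0,0.002,0.06]
    - [0,0,0,-0.016,0,0.004,0.06]
    - [0,0,0,-0.024,0,0.006,0.06]
    - [0,0,0,-0.032,0,0.008,0.06]
    - [0,0,0,-0.04,0,0.01,0.06]
    - [0,0,0,-0.048,0,0.012,0.06]

```text
t: 15.1
eef_pos: [0.5084, 0.248, 0.0276]
orientation: [0.087, -0.153, 0.984, 0.013]
ft_force: [-6.2, -1.8, 2.4]
grip_width: 0.0453
```

```bash
python3 look.py pics/c10.png
```

```text
15.2 [0.50885675 0.24812885 0.02766062] [-0.00067435 -0.0699637   0.02766062] [ 0.37063919  0.08292719  1.94418311 -0.01439023  0.93824935 -1.50005397] [-3.53425472 -0.51386255 -1.04944997] 0.04498036780983403
-0.06 (array([-0.001,  0.003, -0.002]), array([ 0.024,  0.002, -0.005]))
-0.07 (array([-0.001,  0.003, -0.002]), array([-0.   ,  0.002, -0.001]))
-0.08 (array([-0.001,  0.003, -0.002]), array([-0.025,  0.002,  0.004]))
-0.09 (array([-0.001,  0.003, -0.002]), array([-0.049,  0.002,  0.008]))
```

View pics/c10.png

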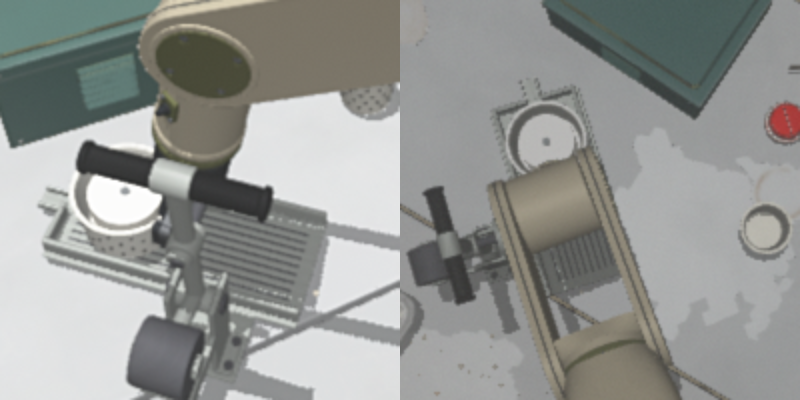

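Still short of the stop (plate centre moved with the tool). Creep on with 1.2 mm steps.

Request:
jog_arm:
  deltas:
    - [0,0,0,-0.006,0,0.001,0.06]
    - [0,0,0,-0.01,0,0.002,0.06]
    - [0,0,0,-0.014,0,0.003,0.06]
    - [0,0,0,-0.018,0,0.004,0.06]
    - [0,0,0,-0.022,0,0.004,0.06]
    - [0,0,0,-0.025,0,0.004,0.06]

```text
t: 15.8
eef_pos: [0.518, 0.251, 0.0275]
orientation: [0.087, -0.152, 0.984, 0.013]
ft_force: [-4.9, -1.4, 0.5]
grip_width: 0.0457
```

```bash
python3 look.py pics/c11.png; python3 -c "
import cv2
from h import *
from station import robot
r=robot.snapshot('top')
cv2.imwrite('pics/t11.png',cv2.resize(r['frame'][180:260,205:285][:,:,::-1],(600,600),interpolation=cv2.INTER_CUBIC))"
```

```text
15.9 [0.51818319 0.25101824 0.02756666] [-0.00075729 -0.07972711  0.02756666] [ 0.36933238  0.10826869  1.91708011 -0.01414647  0.94044964 -1.50149503] [-4.42978136 -1.42985924  0.07832527] 0.045567019754737634
-0.06 (array([-0.001,  0.002, -0.002]), array([ 0.048,  0.002, -0.01 ]))
-0.07 (array([-0.001,  0.002, -0.002]), array([ 0.024,  0.002, -0.005]))
-0.08 (array([-0.001,  0.002, -0.002]), array([-0.001,  0.002, -0.001]))
-0.09 (array([-0.001,  0.002, -0.002]), array([-0.025,  0.002,  0.003]))
```

View pics/t11.png

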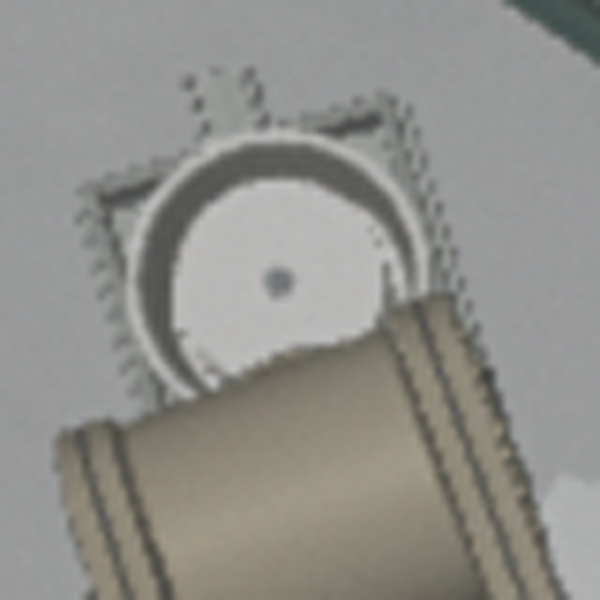

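```bash
python3 -c "
from h import *;import pickle
c=pickle.load(open('s0.pkl','rb'))['top']
print(P(ray(c,(242.1,217.1),.08)),P(ray(c,(242.1,217.7),.05)),P(ray(c,(256.4,264.3),.08)))
for p in[(100,200),(375,125)]: print(P(ray(c,(p[0]/7.5+205,p[1]/7.5+180),.038)))"
```

```text
[ 0.00038879 -0.13463278  0.08      ] [ 0.00208807 -0.13750315  0.05      ] [2.88386766e-05 5.94548071e-03 8.00000000e-02]
[ 0.0594845  -0.19046115  0.038     ]
[-0.05103336 -0.18777311  0.038     ]
```

Request:
jog_arm:
  deltas:
    - [0,0,0,-0.004,0,0.001,0.06]
    - [0,0,0,-0.007,0,0.001,0.06]
    - [0,0,0,-0.01,0,0.002,0.06]
    - [0,0,0,-0.012,0,0.002,0.06]
    - [0,0,0,-0.012,0,0.002,0.06]

```text
t: 16.45
eef_pos: [0.5231, 0.2526, 0.0277]
orientation: [0.087, -0.152, 0.984, 0.013]
ft_force: [-4.7, -2.0, -0.6]
grip_width: 0.0454
```

Request:
jog_arm:
  deltas:
    - [0,0,0,-0.003,0,0.001,0.06]
    - [0,0,0,-0.006,0,0.001,0.06]
    - [0,0,0,-0.008,0,0.001,0.06]
    - [0,0,0,-0.008,0,0.001,0.06]

```text
t: 16.85
eef_pos: [0.5259, 0.2535, 0.0277]
orientation: [0.087, -0.152, 0.984, 0.013]
ft_force: [-5.1, -2.0, 0.5]
grip_width: 0.045
```

```bash
python3 look.py pics/c12.png; python3 -c "
import cv2
from h import *
from station import robot
r=robot.snapshot('top')
cv2.imwrite('pics/t12.png',cv2.resize(r['frame'][180:260,205:285][:,:,::-1],(600,600),interpolation=cv2.INTER_CUBIC))"
```

```text
16.95 [0.52581298 0.25346646 0.02766228] [-0.00074468 -0.08774006  0.02766228] [ 0.36835989  0.12848832  1.89474908 -0.01380162  0.94279862 -1.50257885] [-4.54537663 -1.07090526 -0.64819007] 0.045400880572500225
-0.06 (array([-0.001,  0.002, -0.002]), array([ 0.068,  0.002, -0.013]))
-0.07 (array([-0.001,  0.002, -0.002]), array([ 0.044,  0.002, -0.009]))
-0.08 (array([-0.001,  0.002, -0.002]), array([ 0.019,  0.002, -0.004]))
-0.09 (array([-0.001,  0.002, -0.002]), array([-0.006,  0.002,  0.   ]))
```

View pics/t12.png

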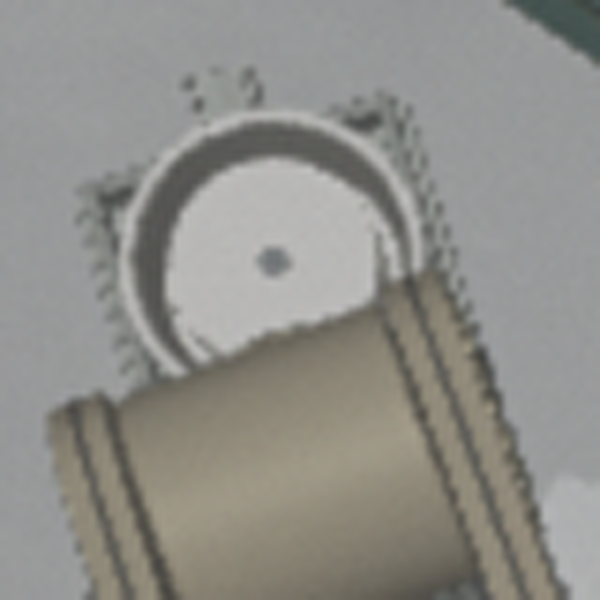

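Request:
jog_arm:
  deltas:
    - [0,0,0,-0.003,0,0.001,0.06]
    - [0,0,0,-0.006,0,0.001,0.06]
    - [0,0,0,-0.009,0,0.001,0.06]

```text
t: 17.3
eef_pos: [0.5264, 0.2536, 0.0266]
orientation: [0.084, -0.153, 0.985, 0.013]
ft_force: [-23.3, -8.5, 11.0]
grip_width: 0.0452
```

```bash
python3 -c "
from station import robot
s=robot.sense();print(s['eef_pos'],s['ft_force'])"
```

```text
[0.52636879 0.25356119 0.02664277] [-23.3168589   -8.52981236  10.98962555]
```

Request:
jog_arm:
  deltas:
    - [0,0,0,0.005,0,0,0.06]
    - [0,0,0,0.02,0,-0.004,0.06]
    - [0,0,0,0.05,0,-0.01,0.06]
    - [0,0,0,0.1,0,-0.02,0.06]
    - [0,0,0,0.15,0,-0.03,0.06]
    - [0,0,0,0.15,0,-0.1,0.06]
    - [0,0,0,0.17,0,-0.2,0.06]
    - [0,0,0,0.2,0,-0.3,0.06]
    - [0,0,0,0.25,0,-0.38,0.06]
    - [0,0,0,0.25,0,-0.38,0.06]

```text
t: 18.3
eef_pos: [0.4124, 0.2179, 0.167]
orientation: [0.093, -0.152, 0.984, 0.015]
ft_force: [1.1, 0.1, 0.6]
grip_width: 0.0451
```

```bash
python3 look.py pics/c13.png; python3 -c "
import cv2
from h import *
from station import robot
r=robot.snapshot('top')
cv2.imwrite('pics/t13.png',cv2.resize(r['frame'][180:260,205:285][:,:,::-1],(600,600),interpolation=cv2.INTER_CUBIC))"
```

```text
18.4 [0.41161784 0.21741118 0.16231419] [-0.00037405  0.03201125  0.16231419] [ 0.38724544 -0.39558117  2.10527976 -0.01539752  1.25017856 -1.48743933] [-0.37049709 -0.0913914  -0.92840865] 0.04533517619720887
-0.06 (array([-0.001,  0.01 , -0.002]), array([-0.165,  0.001,  0.372]))
-0.07 (array([-0.001,  0.01 , -0.002]), array([-0.19 ,  0.001,  0.376]))
-0.08 (array([-0.001,  0.01 , -0.002]), array([-0.214,  0.001,  0.381]))
-0.09 (array([-0.001,  0.01 , -0.002]), array([-0.239,  0.001,  0.386]))
```

View pics/c13.png

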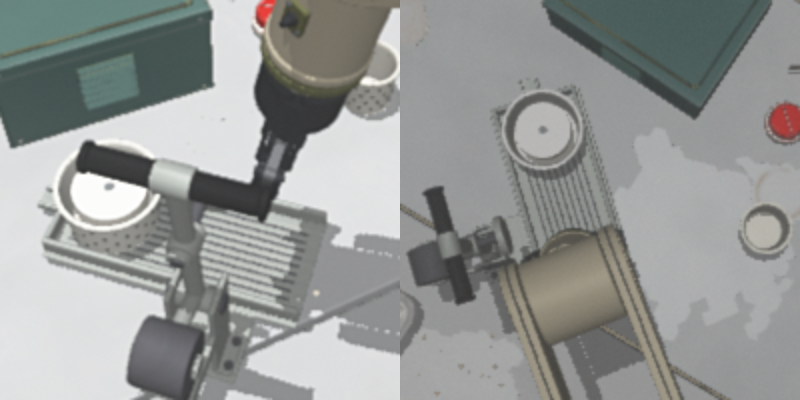

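View pics/t13.png

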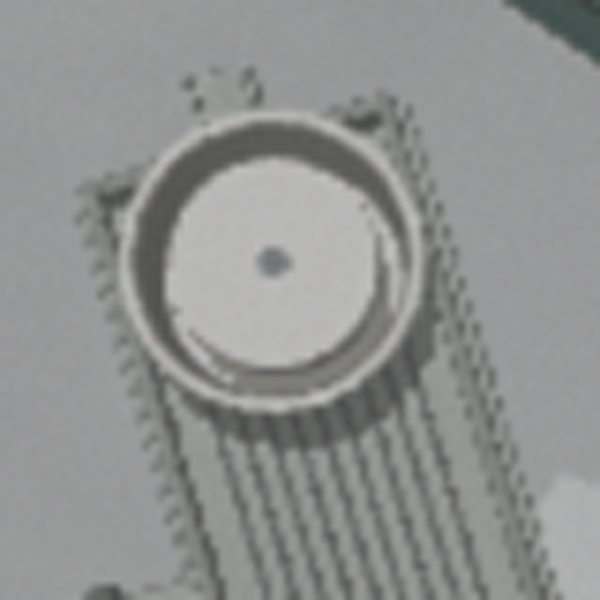

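```bash
python3 -c "
from h import *;import pickle
from station import robot
c=pickle.load(open('s0.pkl','rb'))['top']
print(P(ray(c,(241.3,214.9),.08)))
s=robot.sense();print(s['t'],s['joint_vel'],s['ft_force']);print(robot.finish_job())"
```

```text
[ 0.00076817 -0.14133989  0.08      ]
18.45 [-0.0009155   0.04174075  0.01058614 -0.00032642  0.00296081  0.00078589] [ 0.17837991 -0.34197877 -0.32904675]
the job is handed in; nothing more can be done
None
```

I raised the press lever and pushed the mould down the channel to the stop, and handed the job in at 18.5 s of the 45 s allowed.

**Lever:** I pushed the T-handle up along its arc with the two fingertips, one on each side of the hub. Past the balance point the contact force fell to about zero. Pictures taken after that show the lever lying back over the rear rest. I did not measure its angle.

**Mould:** I pushed it low down from the open end with the fingertips. Sliding took about 5 N, and the force rose to about 25 N when it met the stop.

**Last checks:**
- With the arm backed off, the mould's rim centre measured 1 mm sideways and -141 mm along the channel; standing against the stop means -140 mm.
- The mould looks level between the rims.
- The wrist force was about zero and the arm was clear of everything.
- In the last views, the timer and small mould look unmoved. The brush and loose weight were out of those close-ups, so I did not check them again at the end, but the arm stayed well away from them.

**Disagreements:**
- The camera put the mould's starting position about 6 mm off the press origin, so I used the force rise, not the camera, to decide when it had reached the stop.
- At the stop there was also about 11 N upwards on the tool. I backed off straight away, and the mould had not moved.

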